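# Set out the blind aroma vials for the panel in their order

### The job

Set out the blind aroma vials for the tasting panel: move the five vials from the grey kit tray to the wooden tray, one to a compartment and in the same order, so that the vial next to the grey tray's finger-hole tab ends next to the wooden tray's finger-hole tab, and so on down the row. The vials look alike and only their place in the row tells which is which. Keep each one upright and set it down gently on the tray's floor rather than dropping it, and leave the bowl, the spoon and the pen beside the work where they are.

Things in the scene. Friction and masses are not known exactly. Their poses are not given: they have to be found in the camera images.
- aroma_1_mid (a point): Vial that starts in the grey tray's compartment 1 (next to the tab). Loose brown glass bottle, black cap, white label, 22 g, 21 mm across, 40 mm tall: straight body to 21 mm, tapering shoulder to 29 mm, then the 16 mm cap. All five look alike. Point: on its axis, half-way up, 20 mm above its foot; z is its upright axis, its yaw means nothing.
- aroma_2_mid (a point): Vial that starts in the grey tray's compartment 2 from the tab. Loose brown glass bottle, black cap, white label, 22 g, 21 mm across, 40 mm tall: straight body to 21 mm, tapering shoulder to 29 mm, then the 16 mm cap. All five look alike. Point: on its axis, half-way up, 20 mm above its foot; z is its upright axis, its yaw means nothing.
- aroma_3_mid (a point): Vial that starts in the grey tray's compartment 3 from the tab. Loose brown glass bottle, black cap, white label, 22 g, 21 mm across, 40 mm tall: straight body to 21 mm, tapering shoulder to 29 mm, then the 16 mm cap. All five look alike. Point: on its axis, half-way up, 20 mm above its foot; z is its upright axis, its yaw means nothing.
- aroma_4_mid (a point): Vial that starts in the grey tray's compartment 4 from the tab. Loose brown glass bottle, black cap, white label, 22 g, 21 mm across, 40 mm tall: straight body to 21 mm, tapering shoulder to 29 mm, then the 16 mm cap. All five look alike. Point: on its axis, half-way up, 20 mm above its foot; z is its upright axis, its yaw means nothing.
- aroma_5_mid (a point): Vial that starts in the grey tray's compartment 5 (farthest from the tab). Loose brown glass bottle, black cap, white label, 22 g, 21 mm across, 40 mm tall: straight body to 21 mm, tapering shoulder to 29 mm, then the 16 mm cap. All five look alike. Point: on its axis, half-way up, 20 mm above its foot; z is its upright axis, its yaw means nothing.
- kit_tray: Grey plastic tray, holds the vials at the start. Fixed, 204 mm long (y), 48 mm wide (x), walls 10 mm high, 4 mm thick; floor 4 mm thick. 9 mm high cross walls make a row of 5 compartments, 36 (y) x 40 (x) mm. 8 mm thick round tab (36 mm) with a 19 mm finger hole at the +y end; from it, compartment centres 1-5 lie at x = 0, y = 80, 40, 0, -40, -80 mm. Origin: centre of the underside, tab left out.
- panel_tray: Brown wooden tray, empty at the start. Fixed, 224 mm long (y), 48 mm wide (x), walls 10 mm high, 4 mm thick; floor 4 mm thick. 9 mm high cross walls make a row of 5 compartments, 40 (y) x 40 (x) mm. 8 mm thick round tab (36 mm) with a 19 mm finger hole at the +y end; from it, compartment centres 1-5 lie at x = 0, y = 88, 44, 0, -44, -88 mm. Origin: centre of the underside, tab left out.
- sample_bowl_mid (a point): Bystander: white porcelain cupping bowl of coffee, 114 mm across, 66 mm high, loose, at the far side. The point is on its axis, half-way up.
- tasting_spoon_mid (a point): Bystander: steel cupping spoon, 166 mm long (along its own y), 41 mm wide, 17 mm high, loose, lying at the left. The point is at its middle, 8 mm up.
- score_pen_mid (a point): Bystander: grey click pen, 132 mm long (along its own y), 13 mm thick, loose, lying at the right. The point is at its middle, 5 mm up.

How it is judged:
At the end, for the whole second after the job is handed in: Vial n (1 to 5, counted from the grey tray's tab at the start) stands upright (within 7 degrees) on the floor of the wooden tray's compartment n from its tab, within 12 mm of its centre either way (inside its walls); all released and at rest (x of aroma_1_mid in the frame of panel_tray between -0.012 and 0.012 m and y of aroma_1_mid in the frame of panel_tray between 0.076 and 0.1 m and z of aroma_1_mid in the frame of panel_tray between 0.02 and 0.028 m and angle between each of aroma_1_mid, aroma_2_mid, aroma_3_mid, aroma_4_mid, aroma_5_mid's own z axis and vertical below 0.12 rad and linear speed of each of aroma_1, aroma_2, aroma_3, aroma_4, aroma_5 below 0.02 m/s and angular speed of each of aroma_1, aroma_2, aroma_3, aroma_4, aroma_5 below 0.3 rad/s and contact force between the fingers and aroma_1 below 0.05 N and x of aroma_2_mid in the frame of panel_tray between -0.012 and 0.012 m and y of aroma_2_mid in the frame of panel_tray between 0.032 and 0.056 m and z of aroma_2_mid in the frame of panel_tray between 0.02 and 0.028 m and contact force between the fingers and aroma_2 below 0.05 N and x of aroma_3_mid in the frame of panel_tray between -0.012 and 0.012 m and y of aroma_3_mid in the frame of panel_tray between -0.012 and 0.012 m and z of aroma_3_mid in the frame of panel_tray between 0.02 and 0.028 m and contact force between the fingers and aroma_3 below 0.05 N and x of aroma_4_mid in the frame of panel_tray between -0.012 and 0.012 m and y of aroma_4_mid in the frame of panel_tray between -0.056 and -0.032 m and z of aroma_4_mid in the frame of panel_tray between 0.02 and 0.028 m and contact force between the fingers and aroma_4 below 0.05 N and x of aroma_5_mid in the frame of panel_tray between -0.012 and 0.012 m and y of aroma_5_mid in the frame of panel_tray between -0.1 and -0.076 m and z of aroma_5_mid in the frame of panel_tray between 0.02 and 0.028 m and contact force between the fingers and aroma_5 below 0.05 N); the robot touches nothing.
It fails at once if a vial tips more than 30 degrees from upright (angle between any of aroma_1_mid, aroma_2_mid, aroma_3_mid, aroma_4_mid, aroma_5_mid's own z axis and vertical above 0.524 rad).
It fails at once if a vial is dropped from more than about 25 mm (falls free of the fingers faster than 0.7 m/s) ((linear speed of aroma_1 above 0.7 m/s and contact force between the fingers and aroma_1 below 0.01 N) or (linear speed of aroma_2 above 0.7 m/s and contact force between the fingers and aroma_2 below 0.01 N) or (linear speed of aroma_3 above 0.7 m/s and contact force between the fingers and aroma_3 below 0.01 N) or (linear speed of aroma_4 above 0.7 m/s and contact force between the fingers and aroma_4 below 0.01 N) or (linear speed of aroma_5 above 0.7 m/s and contact force between the fingers and aroma_5 below 0.01 N)).
It fails at once if the bowl is pushed more than 15 mm from its place (distance of sample_bowl_mid from where it was at the start of the episode above 0.015 m).
It fails at once if the spoon is pushed more than 15 mm from its place (distance of tasting_spoon_mid from where it was at the start of the episode above 0.015 m).
It fails at once if the pen is pushed more than 15 mm from its place (distance of score_pen_mid from where it was at the start of the episode above 0.015 m).
It also fails if it takes over 112 s, if anything falls off the work surface, if the arm or the gripper's body presses on something with over 40 N, if the wrist force passes 120 N, or if a joint passes its speed limit or range.

### The arm

A 6-joint arm with a two-finger parallel gripper is mounted at the origin on the work surface; the furniture and walls round the work are solid. World frame = base frame: x ahead of the robot, y to its left, z up, the work surface at z = 0. Lengths are in m, angles in rad, forces in N, time in s.
With the tool pointing down it reaches from about 0.25 to 0.725 m from the base axis. Payload 4 kg.
Tool frame: the origin (TCP) lies between the finger pads; the fingertips stand 8 mm ahead of it and the grasp point (between the pads) lies 11 mm behind it (bot.tip_reach is the distance from the TCP to the fingertips, in m); z points along the fingers, y is the line along which they close (so a half turn about z gives the same grasp; the last joint's range is limited). The gripper opens to 85 mm and grips with 20 to 120 N. Pads are 22 mm wide; open, the fingers measure 114 mm over their backs; the gripper's body (76 mm by 85 mm) begins 54 mm behind the grasp point. The pads swing forward as they close: fully open they stand 13 mm farther back than shut.
Start: joints at [1.222, 0.241, 0.005, 1.335, 0, 1.571], TCP at [0.171, 0.47, 0.239] pointing down, gripper open.
Joint ranges: [-2.72, 2.72], [-1.05, 1.87], [-1.09, 1.28], [-1.99, 2.15], [-1.42, 1.44], [-3.14, 3.14]. Speed limits (rad/s): [2.79, 2.79, 3.14, 3.14, 3.14, 3.14].

### API

Orientations are given as a unit quaternion [x, y, z, w].
In Python, from workcell import bot gives the robot as it stands.
- The arm moves only by the tool move_arm, never from a script. Its argument "deltas" is a list of rows, each a list of 7 numbers: the opening, from 0 (shut) to 1 (fully open), then the shift along the tool's x, y, z in mm, then the turn, a rotation vector about the tool's x, y, z in degrees. In form: [[gripper, tx, ty, tz, ax, ay, az], ...]. A call has 1 to 10 rows; each row shifts and turns the commanded pose from where the row before left it, along the tool's axes as they then stand; what a row does not reach is not made up. A row lasts 1/12 s, in which the tool goes at most 41.7 mm and 7.16 degrees, less where a joint would pass 70% of its speed; a pose out of reach is approached as far as the arm can. A call is refused whole if a number of a shift passes 41.7 or a number of a turn 7.16, either way. A call with a gripper value outside its range is refused whole. The fingers move at their own pace and stop on an object; the grip force is fixed at half the most. Time passes only in rows, so rows that do not move let the fingers close. It gives the time, the measured TCP pose, the force, the opening and the grip force at its end, in the units of the state.
- bot.get_obs(): the state, without advancing time (a new reading comes with each control period).
- bot.camera(name): name is "scene" or "top" or "wrist"; returns the picture (420x560x3 uint8, blue, green, red); there is no depth.
- bot.calibration(name): a dict with "K" (3x3 intrinsics, pixels), "position" and "orientation" of the camera in the world. Camera axes: x right, y down, z forward; pixel columns grow to the right and rows downward; lengths in m; the calibration is good to about 2 mm. A picture is of the moment at which its call begins: read the wrist's pose just before it. calibration takes no time and is no camera call; for the wrist camera it gives the pose at the moment of the call.
- bot.job_done(): hands the job in; it is judged then, once.
Trained networks look in the newest picture that a camera, given by its name, has taken for a name from the list of things; names that differ only in an ending like _2 or _b are one class to them, and where a whole thing is asked for, a point or a joint stands for the part that bears it (a point fixed in the world has none). Each returns a list of dicts, best first, with "conf" (0 to 1); they miss things now and then, are a little off and sometimes report something else, mostly with a low value. They report only what shows in the picture. A call takes as long as a camera call.
- bot.outline_of(query, camera): "pixels" (420x560 bool, what is visible of it) and "rect" ([left, top, width, height] in pixels, round what is visible of it).
The state is a dict: "clock": time; "joint_pos": joint angles; "joint_vel": joint speeds; "tau": joint torques, N m; "eef_pos": TCP position; "tool_rot": TCP orientation; "ft_force": force on the tool from outside, world axes, zero at the start; "ft_torque": the same for the moment, N m; "grip_width": finger opening in m; "grasp_force": force on a finger pad.
Only numpy, scipy, OpenCV 4.12 (cv2) and the standard library are available. Lean on these libraries where they do the work, as an engineer would, in place of code of your own. Each camera call takes 0.05 s, during which the arm holds its last target. There are 200 camera calls.

## Working session

There is one attempt and no reset: what is moved stays moved. The work goes in short steps, Python scripts to look and compute and a tool call to move; the robot and the scene stay as the last step left them, time stands still between calls to the robot, and variables do not carry over. Pictures are saved under pics/ and viewed, at most 14 in all, crops included, and the job is handed in when it is done.

Besides the shell and the picture viewer there is one more tool, called after "Emit:" by a JSON object that holds its "op" and its "data", one argument or row to a line. move_arm: Moves the arm, as the interface text tells. Its arguments: {"type":"object","properties":{"deltas":{"type":"array","items":{"type":"array","items":{"type":"number"}}}},"required":["deltas"]}

```bash
mkdir -p pics
cat > h.py <<'E'
import numpy as np, cv2
from scipy.spatial.transform import Rotation as R
from workcell import bot
def ray(cam,uv,cal=None):
    c=cal or bot.calibration(cam); K=np.array(c["K"])
    d=R.from_quat(c["orientation"]).apply(np.linalg.inv(K)@[uv[0],uv[1],1]); return np.array(c["position"]),d
def onz(cam,uv,z,cal=None):
    p,d=ray(cam,uv,cal); return p+d*(z-p[2])/d[2]
def proj(cam,P,cal=None):
    c=cal or bot.calibration(cam); q=np.array(c["K"])@R.from_quat(c["orientation"]).inv().apply(np.array(P)-c["position"]); return q[:2]/q[2]
def tri(rs):
    A=np.zeros((3,3));b=np.zeros(3)
    for p,d in rs:
        d=d/np.linalg.norm(d);M=np.eye(3)-np.outer(d,d);A+=M;b+=M@p
    return np.linalg.solve(A,b)
E
python3 - <<'E'
from h import *
for c in("top","scene"):
    im=bot.camera(c); cv2.imwrite(f"pics/{c}0.png",im)
    cal=bot.calibration(c);print(c,np.round(cal["position"],3),np.round(cal["orientation"],3),cal["K"][0][0])
    for q in("aroma_1_mid","kit_tray","panel_tray"):
        for o in bot.outline_of(q,c)[:7]:
            m=o["pixels"];ys,xs=np.nonzero(m)
            print(q,round(o["conf"],2),o["rect"],round(xs.mean(),1),round(ys.mean(),1),cv2.minAreaRect(np.c_[xs,ys].astype(np.float32)))
o=bot.get_obs();print(o["tool_rot"],o["eef_pos"],o["clock"],o["grip_width"],bot.tip_reach)
E
```

```text
top [ 0.453 -0.011  1.386] [-0.703  0.71  -0.034  0.036] 483.0050603275376
kit_tray 0.94 [170.5, 183.9, 63.2, 67.3] 202.0 217.4 ((200.17730712890625, 215.430908203125), (81.5783920288086, 16.914030075073242), 46.90915298461914)
panel_tray 0.74 [297.5, 208.4, 85.5, 18.7] 342.1 217.3 ((340.05206298828125, 217.13731384277344), (90.16690826416016, 16.88811683654785), 1.0416266918182373)
scene [0.235 0.57  0.901] [-0.276  0.902 -0.32   0.09 ] 404.18488465441715
aroma_1_mid 0.47 [213.9, 283.7, 15.6, 11.2] 220.5 289.8 ((220.2941436767578, 289.6764831542969), (13.581995010375977, 8.48874568939209), 75.96376037597656)
kit_tray 0.91 [199.0, 270.8, 96.3, 32.7] 246.0 289.8 ((245.1400146484375, 288.9800109863281), (19.233304977416992, 97.58073425292969), 81.8698959350586)
panel_tray 0.59 [303.3, 164.8, 52.1, 55.0] 329.4 190.7 ((328.8386535644531, 190.96646118164062), (17.239620208740234, 70.82374572753906), 42.709388732910156)
[ 1.73511947e-01  9.84831753e-01 -1.49245436e-04 -2.20380688e-05] [0.17084815 0.46981475 0.23918403] 0.4 0.08545426805413095 0.008
```

Run:
```python
import cv2
a=cv2.imread("pics/top0.png")[120:320,130:430];cv2.imwrite("pics/t1.png",cv2.resize(a,(800,533),interpolation=cv2.INTER_CUBIC))
```

```text
(no output)
```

View pics/t1.png

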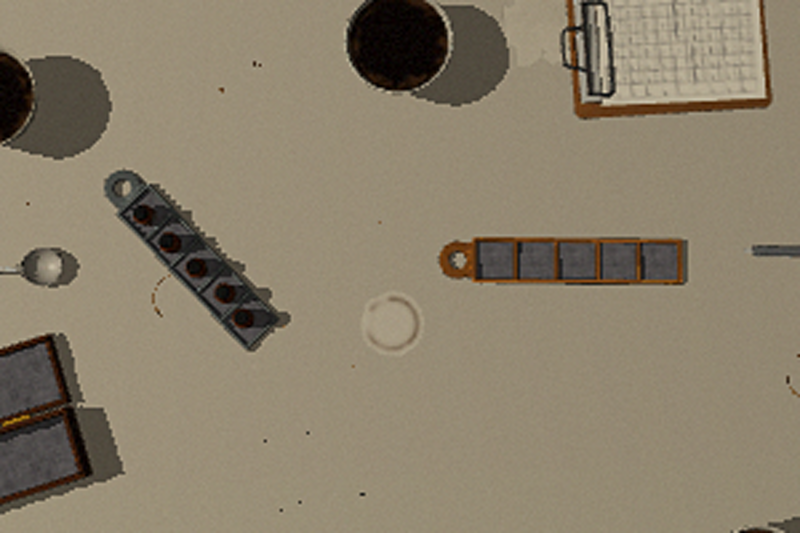

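View pics/scene0.png

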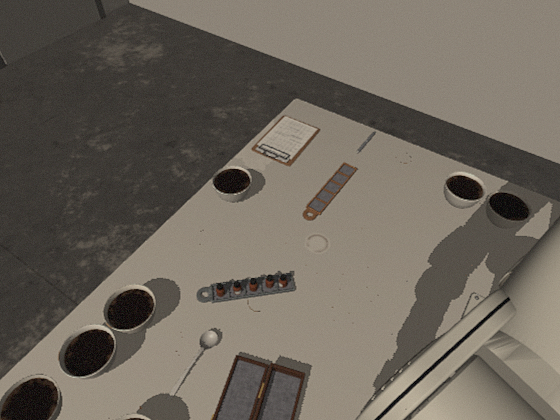

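The top view shows the grey tray running diagonally, with its tab at upper left (full-image px ~176,190). The five caps run down to ~(221,239). The wooden tray is nearly level, with its tab at left (~302,217). The spoon is left, the bowl above and the pen at right, all clear of the path. The scene view agrees.

Run:
```python
from h import *
f=lambda u,v:(130+u*300/800,120+v*200/533)
for n,p,z in [("ktab",(123,188),.008),("v1",(145,214),.044),("v2",(171,243),.044),("v3",(197,267),.044),("v4",(227,293),.044),("v5",(244,318),.044),("kc",(199,268),.01),("kendL",(250,350),.01),("kendR",(278,320),.01),("ptab",(457,260),.008),("pTL",(475,239),.01),("pBL",(475,283),.01),("pTR",(686,239),.01),("pBR",(685,283),.01),("spoon",(45,268),.01),("bowl",(398,45),.066)]:
    print(n,np.round(onz("top",f(*p),z),3))
o=bot.get_obs();print(np.round(R.from_quat(o["tool_rot"]).as_matrix(),3))
c=bot.calibration("wrist");print(c["position"],np.round(R.from_quat(c["orientation"]).as_matrix(),2),c["K"])
```

```text
ktab [0.637 0.276 0.008]
v1 [0.604 0.245 0.044]
v2 [0.573 0.217 0.044]
v3 [0.548 0.19  0.044]
v4 [0.52  0.159 0.044]
v5 [0.494 0.141 0.044]
kc [0.549 0.193 0.01 ]
kendL [0.461 0.138 0.01 ]
kendR [0.493 0.109 0.01 ]
ptab [ 0.555 -0.083  0.008]
pTL [ 0.577 -0.103  0.01 ]
pBL [ 0.53  -0.102  0.01 ]
pTR [ 0.575 -0.329  0.01 ]
pBR [ 0.528 -0.326  0.01 ]
spoon [0.551 0.358 0.01 ]
bowl [ 0.777 -0.022  0.066]
[[-0.94   0.342 -0.   ]
 [ 0.342  0.94  -0.   ]
 [-0.    -0.    -1.   ]]
[0.09337504 0.49895461 0.37343227] [[ 0.34  0.89  0.3 ]
 [ 0.94 -0.32 -0.11]
 [-0.    0.32 -0.95]] [[325.66685078   0.         280.94402064]
 [  0.         325.66685078 212.0893619 ]
 [  0.           0.           1.        ]]
```

Emit:
{"op": "move_arm", "data": {
  "deltas": [
    [1,0,0,0,0,0,7.15],
    [1,0,0,0,0,0,7.15],
    [1,0,0,0,0,0,7.15],
    [1,0,0,0,0,0,7.15],
    [1,0,0,0,0,0,7.15],
    [1,0,0,0,0,0,7.15],
    [1,0,0,0,0,0,7.15],
    [1,0,0,0,0,0,7.15],
    [1,0,0,0,0,0,7.15],
    [1,0,0,0,0,0,7.15]
  ]
}}

```text
clock: 1.23
eef_pos: [0.1709, 0.4699, 0.2393]
tool_rot: [0.718, 0.696, -0.0, 0.0]
ft_force: [-0.2, -0.6, -0.1]
grip_width: 0.0853
grasp_force: 0.0
```

Emit:
{"op": "move_arm", "data": {
  "deltas": [
    [1,0,0,0,0,0,7.15],
    [1,0,0,0,0,0,7.15],
    [1,0,0,0,0,0,7.15],
    [1,0,0,0,0,0,0]
  ]
}}

```text
clock: 1.57
eef_pos: [0.1846, 0.4644, 0.2393]
tool_rot: [0.829, 0.56, -0.003, -0.004]
ft_force: [-0.0, 0.2, 0.3]
grip_width: 0.0853
grasp_force: 0.0
```

Emit:
{"op": "move_arm", "data": {
  "deltas": [
    [1,-10,36,0,0,0,0],
    [1,-10,36,0,0,0,0],
    [1,-10,36,0,0,0,0],
    [1,-10,36,0,0,0,0],
    [1,-10,36,0,0,0,0],
    [1,-10,36,0,0,0,0],
    [1,-10,36,0,0,0,0],
    [1,-10,36,0,0,0,0],
    [1,-10,36,0,0,0,0],
    [1,-10,36,0,0,0,0]
  ]
}}

```text
clock: 2.4
eef_pos: [0.4815, 0.2369, 0.2355]
tool_rot: [0.828, 0.56, -0.003, -0.005]
ft_force: [0.3, 1.1, -0.2]
grip_width: 0.0853
grasp_force: 0.0
```

Emit:
{"op": "move_arm", "data": {
  "deltas": [
    [1,-10,36,0,0,0,0],
    [1,-10,36,0,0,0,0],
    [1,0,0,0,0,0,0],
    [1,0,0,0,0,0,0]
  ]
}}

```text
clock: 2.73
eef_pos: [0.5408, 0.1914, 0.2338]
tool_rot: [0.829, 0.559, -0.004, -0.005]
ft_force: [-0.5, -0.3, 0.5]
grip_width: 0.0854
grasp_force: 0.0
```

```bash
cat > look.py <<'E'
from h import *
import sys,pickle
def look(name):
    cal=bot.calibration("wrist"); im=bot.camera("wrist"); cv2.imwrite(f"pics/{name}.png",im)
    out={}
    for q in("aroma_1_mid","kit_tray","panel_tray"):
        out[q]=[]
        for o in bot.outline_of(q,"wrist")[:7]:
            ys,xs=np.nonzero(o["pixels"]); out[q].append((o["conf"],o["pixels"]))
            print(q,round(o["conf"],2),np.round(o["rect"]),xs.mean().round(1),ys.mean().round(1))
    pickle.dump((cal,out),open(f"{name}.pkl","wb"))
    o=bot.get_obs();print(o["eef_pos"],o["tool_rot"],o["joint_pos"])
look(sys.argv[1])
E
python3 look.py w1
```

```text
aroma_1_mid 0.73 [312.  90.  22.  24.] 322.2 101.4
kit_tray 0.86 [236.  45. 124. 207.] 302.8 144.1
panel_tray 0.76 [356. 344.  37.  51.] 369.6 365.5
[0.53872035 0.19370866 0.23479924] [ 0.82778823  0.56101244 -0.00318889 -0.00463948] [0.34136901 0.39474605 0.20909252 1.39364959 0.00737648 2.29169215]
```

View pics/w1.png

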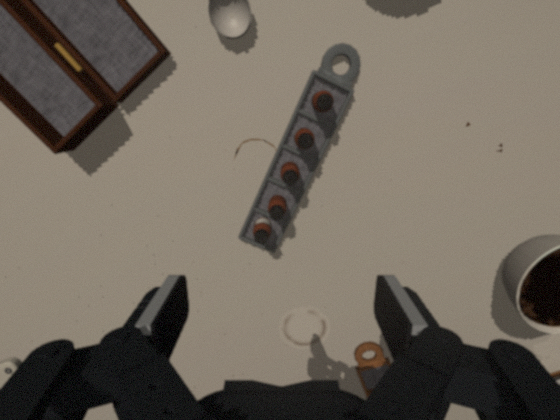

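The wrist view shows the grey tray with its tab at (341,65). The cap tops are at about (323,100), (304,137), (290,172), (277,207) and (262,231). The fingers are at the bottom. I'll take a second, lower view.

Emit:
{"op": "move_arm", "data": {
  "deltas": [
    [1,-30,0,20,0,0,0],
    [1,-30,0,20,0,0,0],
    [1,-20,0,20,0,0,0],
    [1,0,0,10,0,0,0],
    [1,0,0,0,0,0,0]
  ]
}}

```text
clock: 3.35
eef_pos: [0.5065, 0.1187, 0.1627]
tool_rot: [0.828, 0.56, -0.005, -0.005]
ft_force: [1.2, 0.8, 0.6]
grip_width: 0.0855
grasp_force: 0.0
```

```bash
python3 look.py w2
python3 - <<'E'
import cv2
for n in("w1","w2"):
    im=cv2.imread(f"pics/{n}.png");print(im.shape)
E
```

```text
aroma_1_mid 0.43 [334.   1.  20.   4.] 341.0 2.1
kit_tray 0.9 [227.   0. 147. 206.] 299.6 94.3
kit_tray 0.37 [306.  25.  27.  31.] 318.3 41.0
kit_tray 0.34 [269. 128.  25.  28.] 280.3 141.2
panel_tray 0.61 [378. 332.  16.  42.] 382.9 354.5
panel_tray 0.45 [285.  76.  28.  30.] 298.1 92.3
[0.51043796 0.12018149 0.1661001 ] [ 0.8277783   0.56103892 -0.0015864  -0.00398642] [ 0.22768741  0.33561636 -0.06009764  1.18091076  0.00629786  2.17796859]
(420, 560, 3)
(420, 560, 3)
```

View pics/w2.png

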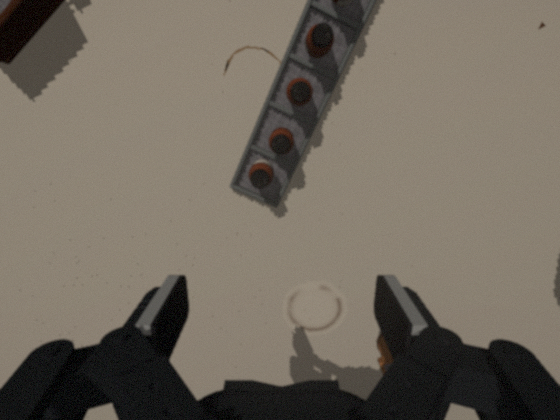

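This view shows vials 2–5 larger, with caps at (321,36), (299,91), (281,141) and (261,175). Next I'll triangulate the cap tops and fit the tray.

Run:
```python
from h import *
import pickle
cals=[pickle.load(open(f"w{i}.pkl","rb"))[0] for i in(1,2)]
ims=[cv2.imread(f"pics/w{i}.png") for i in(1,2)]
g={1:[(323,100),None],2:[(304,137),(321,36)],3:[(290,172),(299,91)],4:[(277,207),(281,141)],5:[(262,231),(261,175)]}
for n,gs in g.items():
    rs=[];u=[]
    for i,p in enumerate(gs):
        if p is None: continue
        im=cv2.GaussianBlur(ims[i],(3,3),0); m=(im[...,2]<50).astype(np.uint8)
        r=8 if i==0 else 11
        w=np.zeros_like(m);cv2.circle(w,p,r,1,-1)
        ys,xs=np.nonzero(m&w)
        c=(xs.mean(),ys.mean());u.append((np.round(c,1),len(xs)));rs.append(ray("",c,cals[i]))
    print(n,u,[np.round(onz("",uu[0],.044,cals[i]),4) for i,uu in enumerate(u)],np.round(tri(rs),4) if len(rs)>1 else "")
# tray corners at z=.01: w1 end corners & tab, w2 end corners
for nm,i,p in [("endL",0,(240,237)),("endR",0,(275,250)),("hole",0,(342,64)),("tabL",0,(314,71)),("tabR",0,(352,90)),("endL",1,(233,185)),("endR",1,(277,207))]:
    print(nm,np.round(onz("",p,.01,cals[i]),4))
```

```text
1 [(array([323.7, 101.1]), 157)] [array([0.6066, 0.2553, 0.044 ])] 
2 [(array([304.6, 139.1]), 128), (array([321.1,  36. ]), 373)] [array([0.5775, 0.2292, 0.044 ]), array([0.5766, 0.2265, 0.044 ])] [0.5779 0.2278 0.0337]
3 [(array([290.3, 175. ]), 104), (array([299.7,  91.8]), 332)] [array([0.5515, 0.2013, 0.044 ]), array([0.5501, 0.1981, 0.044 ])] [0.5507 0.1983 0.0295]
4 [(array([276.9, 210.1]), 101), (array([281.1, 143.3]), 278)] [array([0.5248, 0.1718, 0.044 ]), array([0.5238, 0.1688, 0.044 ])] [0.5228 0.1674 0.0297]
5 [(array([261.9, 234.1]), 101), (array([260.7, 177.7]), 262)] [array([0.4995, 0.1526, 0.044 ]), array([0.4988, 0.1499, 0.044 ])] [0.4963 0.1473 0.0293]
endL [0.4661 0.1467 0.01  ]
endR [0.4984 0.1156 0.01  ]
hole [0.639  0.2804 0.01  ]
tabL [0.6107 0.2849 0.01  ]
tabR [0.6407 0.2533 0.01  ]
endL [0.4675 0.1468 0.01  ]
endR [0.4967 0.1127 0.01  ]
```

Emit:
{"op": "move_arm", "data": {
  "deltas": [
    [1,30,0,0,0,0,0],
    [1,40,0,0,0,0,0],
    [1,40,0,0,0,0,0],
    [1,30,0,0,0,0,0],
    [1,10,0,0,0,0,0],
    [1,0,0,0,0,0,0],
    [1,0,0,0,0,0,0],
    [1,0,0,0,0,0,0],
    [1,0,0,0,0,0,0],
    [1,0,0,0,0,0,0]
  ]
}}

```text
clock: 4.38
eef_pos: [0.565, 0.2566, 0.1651]
tool_rot: [0.829, 0.56, -0.003, -0.004]
ft_force: [0.3, -0.8, -0.2]
grip_width: 0.0852
grasp_force: 0.0
```

```bash
python3 look.py w3; python3 -c "
from h import *
o=bot.get_obs();print(np.round(R.from_quat(o['tool_rot']).as_matrix(),4),np.abs(o['joint_vel']).max())"
```

```text
aroma_1_mid 0.98 [317. 173.  27.  29.] 329.9 184.7
aroma_1_mid 0.46 [230. 121. 144. 216.] 309.3 219.0
kit_tray 0.82 [231. 122. 144. 218.] 309.2 219.7
[0.56512926 0.25724322 0.16496623] [ 0.82856137  0.55987299 -0.00294732 -0.00442723] [0.42348867 0.5242673  0.22991108 1.2837538  0.007724   2.37656895]
[[ 3.731e-01  9.278e-01 -9.800e-03]
 [ 9.278e-01 -3.730e-01  4.000e-03]
 [ 1.000e-04 -1.060e-02 -9.999e-01]] 0.006807335576305338
```

View pics/w3.png

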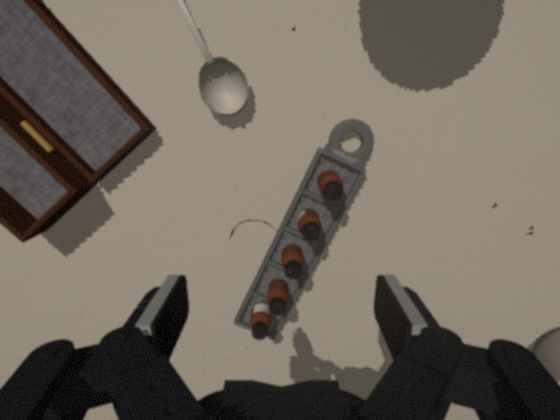

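Settled view: caps at about (332,189), (311,230), (294,268), (278,304) and (260,329). The tab hole is at (351,141).

Run:
```python
from h import *
import pickle
cals=[pickle.load(open(f"w{i}.pkl","rb"))[0] for i in(1,2,3)]
ims=[cv2.imread(f"pics/w{i}.png") for i in(1,2,3)]
g={1:[(323,100),None,(332,190)],2:[(304,137),(321,36),(311,231)],3:[(290,172),(299,91),(294,269)],4:[(277,207),(281,141),(278,305)],5:[(262,231),(261,175),(260,329)]}
for n,gs in g.items():
    rs=[];u=[];o=[]
    for i,p in enumerate(gs):
        if p is None: continue
        r=(7,11,9)[i]
        m=np.zeros((420,560),np.uint8);cv2.circle(m,p,r+4,1,-1)
        im=cv2.GaussianBlur(ims[i],(3,3),0).astype(float)
        d=(im[...,2]<48)&(im[...,2]-im[...,0]<22)&(m>0)
        k,l,s,c=cv2.connectedComponentsWithStats(d.astype(np.uint8))
        j=1+np.argmin([np.hypot(*(c[a]-p))-s[a][4]/50 for a in range(1,k)])
        u.append((np.round(c[j],1),s[j][4]));rs.append(ray("",c[j],cals[i]));o.append(np.round(onz("",c[j],.044,cals[i])[:2],4))
    print(n,u,o,np.round(tri(rs),4),np.round(tri([rs[0],rs[-1]]),4))
for nm,i,p in [("endL",2,(235,322)),("endR",2,(278,333)),("hole",2,(351,141)),("tabL",2,(321,149)),("tabR",2,(364,170))]:
    print(nm,np.round(onz("",p,.01,cals[i]),4))
```

```text
1 [(array([324.1, 102.8]), np.int32(213)), (array([332.6, 191.6]), np.int32(309))] [array([0.6064, 0.2538]), array([0.6071, 0.2553])] [0.6072 0.2535 0.0379] [0.6072 0.2535 0.0379]
2 [(array([305. , 140.8]), np.int32(182)), (array([322. ,  37.2]), np.int32(494)), (array([310.9, 231.9]), np.int32(281))] [array([0.5773, 0.2276]), array([0.577 , 0.2255]), array([0.5786, 0.2289])] [0.5778 0.2264 0.0376] [0.5778 0.2268 0.0385]
3 [(array([290.5, 176.8]), np.int32(159)), (array([300.3,  94. ]), np.int32(412)), (array([294.2, 269.8]), np.int32(263))] [array([0.551 , 0.1996]), array([0.5499, 0.1965]), array([0.5525, 0.2006])] [0.5506 0.1969 0.0358] [0.5512 0.1984 0.0395]
4 [(array([277. , 211.8]), np.int32(148)), (array([281.3, 145.3]), np.int32(347)), (array([278.7, 305.9]), np.int32(270))] [array([0.5242, 0.17  ]), array([0.5234, 0.1674]), array([0.5259, 0.1712])] [0.5232 0.1668 0.0361] [0.524  0.1682 0.039 ]
5 [(array([261.6, 235.7]), np.int32(144)), (array([260.7, 178.8]), np.int32(297)), (array([261. , 329.7]), np.int32(217))] [array([0.4986, 0.151 ]), array([0.4985, 0.149 ]), array([0.5006, 0.153 ])] [0.4972 0.1477 0.0361] [0.4975 0.1483 0.0371]
endL [0.466  0.1481 0.01  ]
endR [0.5031 0.1184 0.01  ]
hole [0.6382 0.2821 0.01  ]
tabL [0.6116 0.2853 0.01  ]
tabR [0.6411 0.2535 0.01  ]
```

Emit:
{"op": "move_arm", "data": {
  "deltas": [
    [0.8,6,20,0,-0.6,0,0],
    [0.8,6,20,0,0,0,0],
    [0.8,0,0,20,0,0,0],
    [0.8,0,0,30,0,0,0],
    [0.8,0,0,30,0,0,0],
    [0.8,0,0,25,0,0,0],
    [0.8,0,0,15,0,0,0],
    [0.8,0,0,10,0,0,0],
    [0.8,0,0,0,0,0,0],
    [0.8,0,0,0,0,0,0]
  ]
}}

```text
clock: 5.42
eef_pos: [0.6067, 0.2541, 0.0345]
tool_rot: [0.828, 0.56, -0.0, -0.0]
ft_force: [0.4, 1.0, 0.5]
grip_width: 0.0679
grasp_force: 0.0
```

```bash
python3 -c "
from h import *
o=bot.get_obs();print(o['eef_pos'],np.round(R.from_quat(o['tool_rot']).as_matrix(),4))
cv2.imwrite('pics/w4.png',bot.camera('wrist'))"
```

```text
[0.60671641 0.25409873 0.0345361 ] [[ 3.723e-01  9.281e-01 -6.000e-04]
 [ 9.281e-01 -3.723e-01 -1.000e-04]
 [-3.000e-04 -5.000e-04 -1.000e+00]]
```

View pics/w4.png

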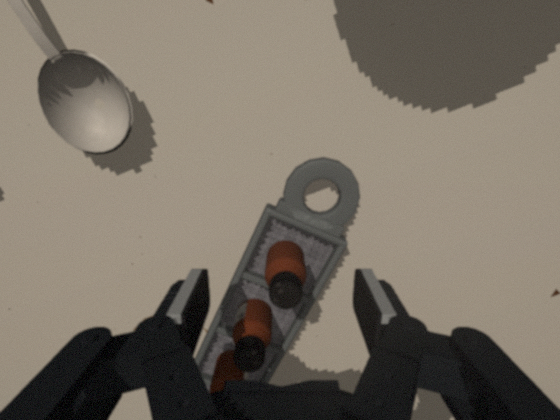

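The vial 1 cap is at (286,290), about midway between the pads at x≈195 and 370.

```bash
python3 -c "
from h import *
for z in(.044,.03,.015): print(proj('wrist',[.6067,.2541,z]))
print(proj('wrist',[.607,.2535,.044]))
c=bot.calibration('wrist');print([np.round(onz('wrist',p,z),4) for p,z in [((286,291),.044),((286,272),.025)]])"
```

```text
[281.58532394 298.93957193]
[281.51501853 282.60307298]
[281.45163662 267.87535195]
[282.70305538 299.79698858]
[array([0.61  , 0.2572, 0.044 ]), array([0.6099, 0.2561, 0.025 ])]
```

Emit:
{"op": "move_arm", "data": {
  "deltas": [
    [0.8,3,1,8,0,0,0],
    [0.8,0,0,5,0,0,0],
    [0,0,0,0,0,0,0],
    [0,0,0,0,0,0,0],
    [0,0,0,0,0,0,0],
    [0,0,0,0,0,0,0],
    [0,0,0,0,0,0,0]
  ]
}}

```text
clock: 6.05
eef_pos: [0.6091, 0.2568, 0.0221]
tool_rot: [0.828, 0.56, 0.0, 0.0]
ft_force: [-0.5, -0.3, 0.1]
grip_width: 0.0181
grasp_force: 58.6
```

```bash
python3 -c "
from h import *
im=bot.camera('wrist');cv2.imwrite('pics/w5.png',cv2.resize(im[200:400,150:420],(800,593),interpolation=cv2.INTER_CUBIC));print(bot.get_obs()['grip_width'])"
```

```text
0.017896989847935068
```

View pics/w5.png

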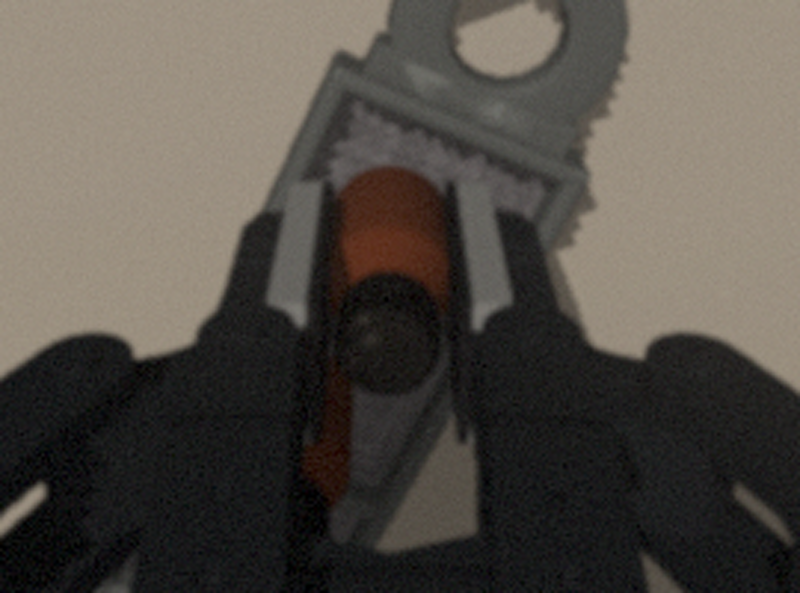

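Emit:
{"op": "move_arm", "data": {
  "deltas": [
    [0,0,0,-8,0,0,0],
    [0,0,0,-15,0,0,0],
    [0,0,0,-30,0,0,0],
    [0,0,0,-35,0,0,0],
    [0,0,0,-35,0,0,0],
    [0,-20,6,-20,0,0,0],
    [0,-30,9,0,0,0,0],
    [0,-38,11,0,0,0,0],
    [0,-38,11,0,0,0,0],
    [0,-38,11,0,0,0,0]
  ]
}}

```text
clock: 6.93
eef_pos: [0.5918, 0.0853, 0.1653]
tool_rot: [0.828, 0.561, 0.0, 0.0]
ft_force: [-0.0, -0.5, 0.3]
grip_width: 0.0184
grasp_force: 58.7
```

Emit:
{"op": "move_arm", "data": {
  "deltas": [
    [0,-38,11,0,0,0,0],
    [0,-38,11,0,0,0,0],
    [0,-38,11,0,0,0,0],
    [0,-38,11,0,0,0,0],
    [0,-38,11,0,0,0,0],
    [0,-25,6,0,0,0,0],
    [0,-15,3,0,0,0,0],
    [0,0,0,0,0,0,0],
    [0,0,0,0,0,0,0],
    [0,0,0,0,0,0,0]
  ]
}}

```text
clock: 7.77
eef_pos: [0.5661, -0.1502, 0.1647]
tool_rot: [0.828, 0.56, 0.0, -0.0]
ft_force: [-0.5, -0.1, 0.2]
grip_width: 0.0185
grasp_force: 58.7
```

```bash
python3 look.py w6; python3 -c "
from h import *
o=bot.get_obs();print(o['grip_width'],o['ft_force'],np.abs(o['joint_vel']).max())"
```

```text
aroma_1_mid 0.78 [262. 254.  39.  77.] 280.3 293.8
panel_tray 0.64 [222. 106. 105. 227.] 267.7 189.9
[ 0.56630516 -0.14951111  0.16450762] [ 8.27748862e-01  5.61098730e-01 -8.09298229e-05 -1.72840987e-04] [-2.58174953e-01  4.49591468e-01  1.08014973e-01  1.22958677e+00
  1.05116598e-04  1.69199251e+00]
0.018213890493613435 [ 1.00345276  0.37181572 -0.49379549] 0.002866257865947865
```

View pics/w6.png

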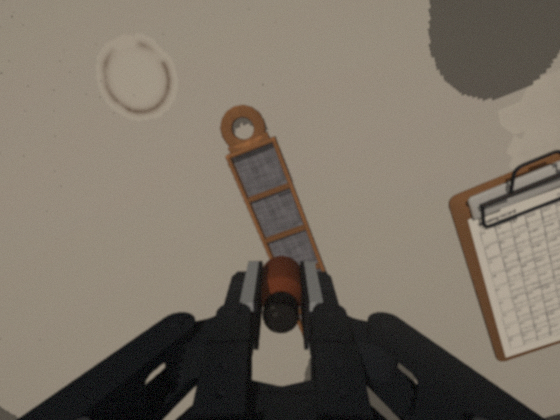

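The vial hangs upright between the pads. The wooden tray's hole is at (242,127), its tab-end corners at (228,156) and (275,138). The cross walls start at (250,199)/(289,184) and (270,242)/(311,229).

```bash
cat > fit.py <<'E'
from h import *
import pickle,sys
from scipy.optimize import least_squares
cal=pickle.load(open("w6.pkl","rb"))[0]; tc=bot.calibration("top")
f=lambda u,v:(130+(u+.5)*300/800-.5,120+(v+.5)*200/533-.5)
W=[((242,127),(0,.130,.008)),((228,156),(-.024,.112,.01)),((275,138),(.024,.112,.01)),((250,199),(-.020,.066,.009)),((289,184),(.02,.066,.009)),((270,242),(-.02,.022,.009)),((311,229),(.02,.022,.009))]
T=[((475,239),(.024,.112,.01)),((475,283),(-.024,.112,.01)),((686,239),(.024,-.112,.01)),((685,283),(-.024,-.112,.01))]
def pts(p,L): return np.array([R.from_euler("z",p[3]).apply(q)+p[:3] for _,q in L])
def run(useW,useT,z=True):
    def res(p):
        p=p.copy(); 
        if not z:p[2]=0
        r=[]
        if useW: r+=[(proj("",P,cal)-u)*1 for P,(u,_) in zip(pts(p,W),W)]
        if useT: r+=[proj("",P,tc)-f(*u) for P,(u,_) in zip(pts(p,T),T)]
        return np.concatenate(r)
    s=least_squares(res,[.555,-.21,0,0]);return np.round(s.x,4),np.round(np.sqrt((s.fun**2).mean()),2)
print(run(1,0,0),run(1,0),run(0,1,0),run(1,1))
p=run(1,0,0)[0]
for i,y in enumerate((.088,.044,0,-.044,-.088)): print(i+1,np.round(R.from_euler("z",p[3]).apply([0,y,0])+p[:3],4))
E
python3 fit.py
```

```text
(array([ 0.5586, -0.2091,  0.    ,  0.0077]), np.float64(1.59)) (array([ 5.586e-01, -2.092e-01, -1.000e-04,  7.700e-03]), np.float64(1.59)) (array([ 5.534e-01, -2.142e-01,  1.000e-04, -1.170e-02]), np.float64(0.25)) (array([ 0.5571, -0.2099, -0.0023, -0.0038]), np.float64(1.63))
1 [ 0.5579 -0.1211  0.    ]
2 [ 0.5583 -0.1651  0.    ]
3 [ 0.5586 -0.2091  0.    ]
4 [ 0.5589 -0.2531  0.    ]
5 [ 0.5593 -0.2971  0.    ]
```

Emit:
{"op": "move_arm", "data": {
  "deltas": [
    [0,12,-9,10,0,0,0],
    [0,12,-9,25,0,0,0],
    [0,0,0,30,0,0,0],
    [0,0,0,25,0,0,0],
    [0,0,0,10,0,0,0],
    [0,0,0,0,0,0,0],
    [0,0,0,0,0,0,0],
    [0,0,0,0,0,0,0]
  ]
}}

```text
clock: 8.63
eef_pos: [0.5598, -0.122, 0.0661]
tool_rot: [0.828, 0.56, 0.001, 0.001]
ft_force: [0.7, -0.4, 0.5]
grip_width: 0.0183
grasp_force: 58.7
```

```bash
python3 look.py w7
```

```text
aroma_1_mid 0.61 [261. 257.  42.  77.] 280.3 294.2
panel_tray 0.58 [222. 148. 157. 264.] 273.0 231.8
[ 0.55939921 -0.12217087  0.06598453] [0.82836815 0.56018253 0.00090135 0.00096395] [-2.15007667e-01  5.08763318e-01 -7.37534393e-02  9.85640260e-01
 -2.46317465e-05  1.73737150e+00]
```

View pics/w7.png

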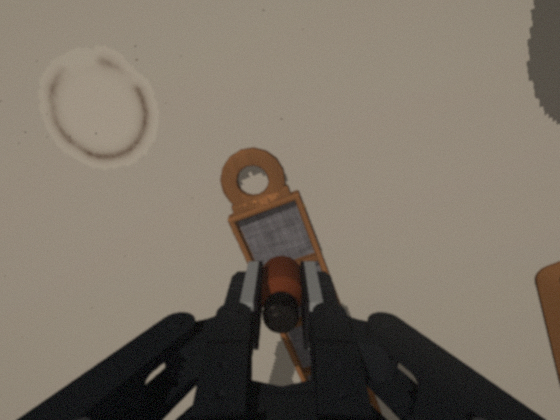

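Closer view: the tab-end outer corners are at (230,219) and (298,193), the hole at (253,180), and the first cross wall's right end near (317,257).

Run:
```python
from h import *
import pickle
cal=pickle.load(open("w7.pkl","rb"))[0];cal6=pickle.load(open("w6.pkl","rb"))[0]
for p in [(230,219),(298,193),(253,180),(317,257)]: print(np.round(onz("",p,.01,cal),4))
a=[[(228,156),(275,138)],[(230,219),(298,193)]]
for k in(0,1): print("tri",np.round(tri([ray("",a[0][k],cal6),ray("",a[1][k],cal)]),4))
for z in(.044,.024,.004): print(proj("",[.5581,-.121,z],cal))
```

```text
[ 0.5349 -0.0967  0.01  ]
[ 0.5801 -0.0968  0.01  ]
[ 0.558  -0.0793  0.01  ]
[ 0.5763 -0.1414  0.01  ]
tri [ 0.5352 -0.097   0.0092]
tri [ 0.5798 -0.0988  0.0027]
[279.01974208 264.99261483]
[279.13580987 249.09042742]
[279.23115811 236.02697964]
```

Emit:
{"op": "move_arm", "data": {
  "deltas": [
    [0,0,-2,20,0,0,0],
    [0,0,0,14,0,0,0],
    [0,0,0,6,0,0,0],
    [0,0,0,2,0,0,0],
    [0,0,0,0,0,0,0],
    [0,0,0,0,0,0,0]
  ]
}}

```text
clock: 9.33
eef_pos: [0.5572, -0.1213, 0.0233]
tool_rot: [0.828, 0.56, 0.0, 0.0]
ft_force: [0.6, -0.4, 0.2]
grip_width: 0.0182
grasp_force: 58.7
```

Emit:
{"op": "move_arm", "data": {
  "deltas": [
    [0,0,0,1,0,0,0],
    [0,0,0,0,0,0,0],
    [0.3,0,0,0,0,0,0],
    [0.4,0,0,0,0,0,0],
    [0.6,0,0,0,0,0,0],
    [0.6,0,0,0,0,0,0],
    [0.6,0,0,0,0,0,0]
  ]
}}

```text
clock: 9.92
eef_pos: [0.5564, -0.1211, 0.0215]
tool_rot: [0.828, 0.56, -0.0, -0.0]
ft_force: [-0.1, 0.3, 0.7]
grip_width: 0.0511
grasp_force: 0.0
```

Emit:
{"op": "move_arm", "data": {
  "deltas": [
    [0.6,0,0,-10,0,0,0],
    [0.6,0,0,-20,0,0,0],
    [0.6,0,0,-30,0,0,0],
    [0.6,0,0,-20,0,0,0],
    [0.6,0,0,0,0,0,0]
  ]
}}

```text
clock: 10.33
eef_pos: [0.56, -0.1218, 0.1073]
tool_rot: [0.828, 0.56, 0.003, 0.003]
ft_force: [2.0, -0.1, 0.1]
grip_width: 0.0512
grasp_force: 0.0
```

```bash
python3 look.py w8
```

```text
aroma_1_mid 0.85 [262. 207.  28.  46.] 275.2 227.8
[ 0.555667   -0.1208907   0.10082541] [ 8.28305599e-01  5.60275830e-01 -6.42193944e-04 -6.45153476e-04] [-2.14201320e-01  4.69622774e-01 -3.68479696e-02  1.06614576e+00
 -3.86359378e-05  1.73795327e+00]
```

View pics/w8.png

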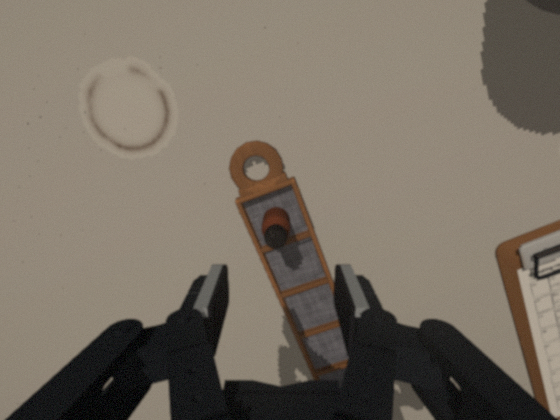

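Vial 1 stands upright near the middle of compartment 1, with its cap at (277,237). The tray's left edge runs from (238,203) to (318,376).

Run:
```python
from h import *
import pickle
cal=pickle.load(open("w8.pkl","rb"))[0]
for p,z in [((277,239),.044),((238,202),.01),((297,179),.01),((285,296),.009),((304,333),.009),((318,374),.01)]: print(np.round(onz("",p,z,cal),4))
print(bot.get_obs()["eef_pos"])
```

```text
[ 0.5564 -0.1228  0.044 ]
[ 0.5352 -0.0979  0.01  ]
[ 0.582 -0.098  0.01 ]
[ 0.5377 -0.1864  0.009 ]
[ 0.5393 -0.2268  0.009 ]
[ 0.5356 -0.2724  0.01  ]
[ 0.555667   -0.1208907   0.10082541]
```

Emit:
{"op": "move_arm", "data": {
  "deltas": [
    [0.7,0,0,-35,0,0,0],
    [0.7,25,-8,-20,0,0,0],
    [0.7,38,-13,0,0,0,0],
    [0.7,38,-13,0,0,0,0],
    [0.7,38,-13,0,0,0,0],
    [0.7,38,-13,0,0,0,0],
    [0.7,38,-13,0,0,0,0],
    [0.7,38,-13,0,0,0,0],
    [0.7,38,-12,0,0,0,0],
    [0.7,30,-9,0,0,0,0]
  ]
}}

```text
clock: 11.37
eef_pos: [0.5752, 0.2195, 0.1546]
tool_rot: [0.828, 0.561, -0.002, -0.001]
ft_force: [1.1, 0.2, 0.0]
grip_width: 0.0597
grasp_force: 0.0
```

Emit:
{"op": "move_arm", "data": {
  "deltas": [
    [0.7,12,-3,0,0,0,0],
    [0.7,0,0,20,0,0,0],
    [0.7,0,0,30,0,0,0],
    [0.7,0,0,20,0,0,0],
    [0.7,0,0,0,0,0,0],
    [0.7,0,0,0,0,0,0]
  ]
}}

```text
clock: 11.87
eef_pos: [0.5765, 0.2278, 0.0841]
tool_rot: [0.828, 0.56, -0.003, -0.001]
ft_force: [0.3, -0.8, -0.2]
grip_width: 0.0599
grasp_force: 0.0
```

```bash
cat > caps.py <<'E'
from h import *
import sys
pred={2:(.5795,.229),3:(.5525,.2),4:(.5255,.1705),5:(.499,.150)}
n=int(sys.argv[1]); cal=bot.calibration("wrist"); im=bot.camera("wrist"); cv2.imwrite(f"pics/c{n}.png",im)
o=bot.get_obs(); e=np.array(o["eef_pos"]); Rm=R.from_quat(o["tool_rot"])
b=cv2.GaussianBlur(im,(5,5),0).astype(float)
p0=proj("",[*pred[n],.0385],cal); r=np.linalg.norm(proj("",[pred[n][0]+.008,pred[n][1],.0385],cal)-p0)
m=np.zeros((420,560),np.uint8);cv2.circle(m,tuple(int(v) for v in p0),int(1.7*r),1,-1)
d=((b[...,2]<50)&(b[...,2]-b[...,0]<22)&(m>0)).astype(np.uint8)
k,l,s,c=cv2.connectedComponentsWithStats(d); j=1+np.argmax(s[1:,4])
w=onz("",c[j],.0395,cal); print("pred px",p0,"r",r,"cap px",c[j],s[j],"world",np.round(w,4))
t=Rm.inv().apply(np.r_[w[:2]-e[:2],0])*1000;print("tcp",e,"move tool xy mm",np.round(t,1),"down mm",round((e[2]-.022)*1000,1))
E
python3 caps.py 2
```

```text
pred px [286.71616263 243.21989754] r 13.223014840509627 cap px [287.48494983 246.74247492] [274 233  31  28 598] world [0.5792 0.2271 0.0395]
tcp [0.57797283 0.2283067  0.08605866] move tool xy mm [-0.6  1.6 -0. ] down mm 64.1
```

Emit:
{"op": "move_arm", "data": {
  "deltas": [
    [0.7,0,2,15,0,0,0],
    [0.7,0,0,25,0,0,0],
    [0.7,0,0,18,0,0,0],
    [0.7,0,0,6,0,0,0],
    [0.7,0,0,0,0,0,0],
    [0,0,0,0,0,0,0],
    [0,0,0,0,0,0,0],
    [0,0,0,0,0,0,0],
    [0,0,0,0,0,0,0],
    [0,0,0,0,0,0,0]
  ]
}}

```text
clock: 12.75
eef_pos: [0.5814, 0.2287, 0.0246]
tool_rot: [0.828, 0.56, 0.002, 0.0]
ft_force: [-1.0, -0.2, 6.4]
grip_width: 0.0178
grasp_force: 58.6
```

Emit:
{"op": "move_arm", "data": {
  "deltas": [
    [0,0,0,-8,0,0,0],
    [0,0,0,-15,0,0,0],
    [0,0,0,-30,0,0,0],
    [0,0,0,-35,0,0,0],
    [0,-15,5,-25,0,0,0],
    [0,-25,9,0,0,0,0],
    [0,-38,13,0,0,0,0],
    [0,-38,13,0,0,0,0],
    [0,-38,13,0,0,0,0],
    [0,-38,13,0,0,0,0]
  ]
}}

```text
clock: 13.58
eef_pos: [0.5694, 0.024, 0.1361]
tool_rot: [0.828, 0.561, 0.0, 0.0]
ft_force: [0.3, -0.6, -0.4]
grip_width: 0.0176
grasp_force: 58.7
```

Emit:
{"op": "move_arm", "data": {
  "deltas": [
    [0,-38,13,0,0,0,0],
    [0,-38,13,0,0,0,0],
    [0,-38,13,0,0,0,0],
    [0,-38,12,0,0,0,0],
    [0,-20,6,0,0,0,0],
    [0,-10,2,0,0,0,0],
    [0,0,0,20,0,0,0],
    [0,0,0,20,0,0,0],
    [0,0,0,0,0,0,0],
    [0,0,0,0,0,0,0]
  ]
}}

```text
clock: 14.42
eef_pos: [0.5558, -0.1643, 0.0946]
tool_rot: [0.828, 0.561, -0.001, -0.002]
ft_force: [-0.3, 0.7, -0.1]
grip_width: 0.0176
grasp_force: 58.7
```

Emit:
{"op": "move_arm", "data": {
  "deltas": [
    [0,2,2,15,0,0,0],
    [0,0,0,25,0,0,0],
    [0,0,0,17,0,0,0],
    [0,0,0,8,0,0,0],
    [0,0,0,3,0,0,0],
    [0,0,0,0,0,0,0],
    [0,0,0,0,0,0,0]
  ]
}}

```text
clock: 15.0
eef_pos: [0.5607, -0.1643, 0.0288]
tool_rot: [0.828, 0.561, 0.001, 0.001]
ft_force: [0.3, -0.2, -0.0]
grip_width: 0.0179
grasp_force: 58.7
```

Emit:
{"op": "move_arm", "data": {
  "deltas": [
    [0,0,-2,3,0,0,0],
    [0,0,0,1,0,0,0],
    [0,0,0,0,0,0,0],
    [0,0,0,0,0,0,0]
  ]
}}

```text
clock: 15.33
eef_pos: [0.5583, -0.1638, 0.0246]
tool_rot: [0.828, 0.56, 0.0, 0.001]
ft_force: [-1.0, 0.7, 5.4]
grip_width: 0.0177
grasp_force: 59.3
```

Emit:
{"op": "move_arm", "data": {
  "deltas": [
    [0.3,0,0,0,0,0,0],
    [0.45,0,0,0,0,0,0],
    [0.6,0,0,0,0,0,0],
    [0.6,0,0,0,0,0,0],
    [0.6,0,0,-10,0,0,0],
    [0.6,0,0,-20,0,0,0],
    [0.6,0,0,-35,0,0,0],
    [0.6,0,0,-35,0,0,0],
    [0.6,0,0,-30,0,0,0],
    [0.6,25,-10,0,0,0,0]
  ]
}}

```text
clock: 16.17
eef_pos: [0.5622, -0.1411, 0.1617]
tool_rot: [0.83, 0.558, 0.004, 0.006]
ft_force: [1.9, 0.1, 1.0]
grip_width: 0.0511
grasp_force: 0.0
```

Emit:
{"op": "move_arm", "data": {
  "deltas": [
    [0.7,38,-16,0,0,0,0],
    [0.7,38,-16,0,0,0,0],
    [0.7,38,-16,0,0,0,0],
    [0.7,38,-16,0,0,0,0],
    [0.7,38,-16,0,0,0,0],
    [0.7,38,-16,0,0,0,0],
    [0.7,38,-16,0,0,0,0],
    [0.7,30,-13,0,0,0,0],
    [0.7,13,-6,0,0,0,0],
    [0.7,0,0,20,0,0,0]
  ]
}}

```text
clock: 17.0
eef_pos: [0.5536, 0.2038, 0.1378]
tool_rot: [0.827, 0.562, 0.004, 0.001]
ft_force: [0.9, 0.3, 1.0]
grip_width: 0.0597
grasp_force: 0.0
```

Emit:
{"op": "move_arm", "data": {
  "deltas": [
    [0.7,0,0,30,0,0,0],
    [0.7,0,0,20,0,0,0],
    [0.7,0,0,0,0,0,0],
    [0.7,0,0,0,0,0,0],
    [0.7,0,0,0,0,0,0]
  ]
}}

```text
clock: 17.42
eef_pos: [0.5521, 0.1987, 0.0849]
tool_rot: [0.828, 0.56, 0.001, 0.0]
ft_force: [0.6, -0.1, 0.1]
grip_width: 0.0599
grasp_force: 0.0
```

```bash
python3 caps.py 3
```

```text
pred px [282.27539887 244.54310035] r 13.130788105018157 cap px [282.11111111 248.63468013] [268 235  34  27 594] world [0.5516 0.1979 0.0395]
tcp [0.55254681 0.19896054 0.08544982] move tool xy mm [-1.3 -0.5 -0. ] down mm 63.4
```

Emit:
{"op": "move_arm", "data": {
  "deltas": [
    [0.7,-1,0,15,0,0,0],
    [0.7,0,0,25,0,0,0],
    [0.7,0,0,18,0,0,0],
    [0.7,0,0,6,0,0,0],
    [0.7,0,0,0,0,0,0],
    [0,0,0,0,0,0,0],
    [0,0,0,0,0,0,0],
    [0,0,0,0,0,0,0],
    [0,0,0,0,0,0,0],
    [0,0,0,0,0,0,0]
  ]
}}

```text
clock: 18.3
eef_pos: [0.5521, 0.1985, 0.0214]
tool_rot: [0.828, 0.56, 0.002, 0.0]
ft_force: [0.2, -0.5, 6.8]
grip_width: 0.0178
grasp_force: 58.7
```

Emit:
{"op": "move_arm", "data": {
  "deltas": [
    [0,0,0,-8,0,0,0],
    [0,0,0,-15,0,0,0],
    [0,0,0,-30,0,0,0],
    [0,0,0,-35,0,0,0],
    [0,-15,6,-25,0,0,0],
    [0,-25,10,0,0,0,0],
    [0,-38,16,0,0,0,0],
    [0,-38,16,0,0,0,0],
    [0,-38,16,0,0,0,0],
    [0,-38,16,0,0,0,0]
  ]
}}

```text
clock: 19.13
eef_pos: [0.5532, -0.0115, 0.1332]
tool_rot: [0.828, 0.561, 0.0, 0.0]
ft_force: [0.8, 0.3, 0.1]
grip_width: 0.0181
grasp_force: 58.8
```

Emit:
{"op": "move_arm", "data": {
  "deltas": [
    [0,-38,16,0,0,0,0],
    [0,-38,16,0,0,0,0],
    [0,-38,16,0,0,0,0],
    [0,-38,16,0,0,0,0],
    [0,-21,10,0,0,0,0],
    [0,-10,4,0,0,0,0],
    [0,0,0,20,0,0,0],
    [0,0,0,20,0,0,0],
    [0,0,0,0,0,0,0],
    [0,0,0,0,0,0,0]
  ]
}}

```text
clock: 19.97
eef_pos: [0.5566, -0.2077, 0.0916]
tool_rot: [0.828, 0.561, -0.001, -0.002]
ft_force: [0.1, -0.6, 0.6]
grip_width: 0.0178
grasp_force: 58.8
```

Emit:
{"op": "move_arm", "data": {
  "deltas": [
    [0,-1,1,15,0,0,0],
    [0,0,0,25,0,0,0],
    [0,0,0,17,0,0,0],
    [0,0,0,8,0,0,0],
    [0,0,0,3,0,0,0],
    [0,0,0,0,0,0,0],
    [0,0,0,0,0,0,0],
    [0,0,0,0,0,0,0],
    [0,0,0,0,0,0,0]
  ]
}}

```text
clock: 20.72
eef_pos: [0.5594, -0.2105, 0.0258]
tool_rot: [0.828, 0.56, 0.001, 0.001]
ft_force: [-1.5, 0.6, -0.7]
grip_width: 0.0175
grasp_force: 58.8
```

Emit:
{"op": "move_arm", "data": {
  "deltas": [
    [0,0,-1,2,0,0,0],
    [0,0,0,2,0,0,0],
    [0,0,0,0,0,0,0],
    [0,0,0,0,0,0,0]
  ]
}}

```text
clock: 21.05
eef_pos: [0.5578, -0.21, 0.0214]
tool_rot: [0.828, 0.56, 0.0, 0.0]
ft_force: [-0.9, -0.1, 5.5]
grip_width: 0.018
grasp_force: 59.3
```

Emit:
{"op": "move_arm", "data": {
  "deltas": [
    [0.3,0,0,0,0,0,0],
    [0.45,0,0,0,0,0,0],
    [0.6,0,0,0,0,0,0],
    [0.6,0,0,0,0,0,0],
    [0.6,0,0,-10,0,0,0],
    [0.6,0,0,-20,0,0,0],
    [0.6,0,0,-35,0,0,0],
    [0.6,0,0,-35,0,0,0],
    [0.6,0,0,-30,0,0,0],
    [0.6,25,-12,0,0,0,0]
  ]
}}

```text
clock: 21.88
eef_pos: [0.5603, -0.1871, 0.1588]
tool_rot: [0.83, 0.558, 0.004, 0.007]
ft_force: [2.2, -1.0, 0.5]
grip_width: 0.0514
grasp_force: 0.0
```

Emit:
{"op": "move_arm", "data": {
  "deltas": [
    [0.7,38,-19,0,0,0,0],
    [0.7,38,-19,0,0,0,0],
    [0.7,36,-19,0,0,0,0],
    [0.7,36,-19,0,0,0,0],
    [0.7,36,-19,0,0,0,0],
    [0.7,36,-19,0,0,0,0],
    [0.7,36,-19,0,0,0,0],
    [0.7,36,-17,0,0,0,0],
    [0.7,23,-10,0,0,0,0],
    [0.7,0,0,20,0,0,0]
  ]
}}

```text
clock: 22.72
eef_pos: [0.5271, 0.1744, 0.1349]
tool_rot: [0.826, 0.563, 0.005, 0.0]
ft_force: [1.4, 0.2, -0.2]
grip_width: 0.0596
grasp_force: 0.0
```

Emit:
{"op": "move_arm", "data": {
  "deltas": [
    [0.7,0,0,30,0,0,0],
    [0.7,0,0,20,0,0,0],
    [0.7,0,0,0,0,0,0],
    [0.7,0,0,0,0,0,0],
    [0.7,0,0,0,0,0,0]
  ]
}}

```text
clock: 23.13
eef_pos: [0.5255, 0.1683, 0.082]
tool_rot: [0.828, 0.56, 0.001, 0.0]
ft_force: [-0.4, 0.2, 0.5]
grip_width: 0.0596
grasp_force: 0.0
```

```bash
python3 caps.py 4
```

```text
pred px [281.13685162 245.45206496] r 13.332543377795286 cap px [281.47462687 251.14029851] [266 238  34  28 670] world [0.5245 0.1674 0.0395]
tcp [0.52592379 0.16837921 0.08243034] move tool xy mm [-1.4 -1.  -0. ] down mm 60.4
```

Emit:
{"op": "move_arm", "data": {
  "deltas": [
    [0.7,0,-1,15,0,0,0],
    [0.7,0,0,25,0,0,0],
    [0.7,0,0,15,0,0,0],
    [0.7,0,0,6,0,0,0],
    [0.7,0,0,0,0,0,0],
    [0,0,0,0,0,0,0],
    [0,0,0,0,0,0,0],
    [0,0,0,0,0,0,0],
    [0,0,0,0,0,0,0],
    [0,0,0,0,0,0,0]
  ]
}}

```text
clock: 24.02
eef_pos: [0.5248, 0.1689, 0.0212]
tool_rot: [0.828, 0.56, 0.001, 0.0]
ft_force: [-0.7, -0.2, 6.4]
grip_width: 0.0183
grasp_force: 58.7
```

Emit:
{"op": "move_arm", "data": {
  "deltas": [
    [0,0,0,-8,0,0,0],
    [0,0,0,-15,0,0,0],
    [0,0,0,-30,0,0,0],
    [0,0,0,-35,0,0,0],
    [0,-15,7,-25,0,0,0],
    [0,-25,12,0,0,0,0],
    [0,-36,18,0,0,0,0],
    [0,-36,18,0,0,0,0],
    [0,-36,18,0,0,0,0],
    [0,-36,18,0,0,0,0]
  ]
}}

```text
clock: 24.85
eef_pos: [0.5394, -0.0377, 0.1333]
tool_rot: [0.828, 0.561, 0.0, 0.0]
ft_force: [0.4, 0.2, -0.9]
grip_width: 0.0182
grasp_force: 58.7
```

Emit:
{"op": "move_arm", "data": {
  "deltas": [
    [0,-36,18,0,0,0,0],
    [0,-36,18,0,0,0,0],
    [0,-36,18,0,0,0,0],
    [0,-36,18,0,0,0,0],
    [0,-30,15,0,0,0,0],
    [0,-20,10,0,0,0,0],
    [0,0,0,20,0,0,0],
    [0,0,0,20,0,0,0],
    [0,0,0,0,0,0,0],
    [0,0,0,0,0,0,0]
  ]
}}

```text
clock: 25.68
eef_pos: [0.5561, -0.2519, 0.0916]
tool_rot: [0.828, 0.56, -0.001, -0.002]
ft_force: [0.7, -0.6, -0.3]
grip_width: 0.0182
grasp_force: 58.8
```

Emit:
{"op": "move_arm", "data": {
  "deltas": [
    [0,0,1,15,0,0,0],
    [0,0,0,25,0,0,0],
    [0,0,0,17,0,0,0],
    [0,0,0,8,0,0,0],
    [0,0,0,3,0,0,0],
    [0,0,0,0,0,0,0],
    [0,0,0,2,0,0,0],
    [0,0,0,0,0,0,0],
    [0,0,0,0,0,0,0]
  ]
}}

```text
clock: 26.43
eef_pos: [0.5591, -0.253, 0.0236]
tool_rot: [0.828, 0.56, 0.0, 0.001]
ft_force: [1.1, 0.4, -0.0]
grip_width: 0.0184
grasp_force: 58.8
```

Emit:
{"op": "move_arm", "data": {
  "deltas": [
    [0,0,-1,2,0,0,0],
    [0,0,0,0.5,0,0,0],
    [0,0,0,0,0,0,0],
    [0,0,0,0,0,0,0]
  ]
}}

```text
clock: 26.77
eef_pos: [0.5581, -0.2527, 0.0212]
tool_rot: [0.828, 0.56, 0.0, 0.001]
ft_force: [0.2, -0.4, 6.2]
grip_width: 0.0183
grasp_force: 59.4
```

Emit:
{"op": "move_arm", "data": {
  "deltas": [
    [0.3,0,0,0,0,0,0],
    [0.45,0,0,0,0,0,0],
    [0.6,0,0,0,0,0,0],
    [0.6,0,0,0,0,0,0],
    [0.6,0,0,-10,0,0,0],
    [0.6,0,0,-20,0,0,0],
    [0.6,0,0,-35,0,0,0],
    [0.6,0,0,-35,0,0,0],
    [0.6,0,0,-30,0,0,0],
    [0.6,25,-14,0,0,0,0]
  ]
}}

```text
clock: 27.6
eef_pos: [0.5585, -0.2293, 0.1584]
tool_rot: [0.83, 0.558, 0.004, 0.007]
ft_force: [2.2, 0.2, 1.1]
grip_width: 0.0515
grasp_force: 0.0
```

Emit:
{"op": "move_arm", "data": {
  "deltas": [
    [0.7,36,-21,0,0,0,0],
    [0.7,36,-21,0,0,0,0],
    [0.7,36,-21,0,0,0,0],
    [0.7,36,-21,0,0,0,0],
    [0.7,36,-21,0,0,0,0],
    [0.7,36,-21,0,0,0,0],
    [0.7,36,-21,0,0,0,0],
    [0.7,36,-21,0,0,0,0],
    [0.7,34,-21,0,0,0,0],
    [0.7,0,0,20,0,0,0]
  ]
}}

```text
clock: 28.43
eef_pos: [0.4998, 0.1529, 0.1342]
tool_rot: [0.826, 0.564, 0.005, -0.0]
ft_force: [0.3, -0.4, -0.2]
grip_width: 0.0596
grasp_force: 0.0
```

Emit:
{"op": "move_arm", "data": {
  "deltas": [
    [0.7,0,0,30,0,0,0],
    [0.7,0,0,20,0,0,0],
    [0.7,0,0,0,0,0,0],
    [0.7,0,0,0,0,0,0],
    [0.7,0,0,0,0,0,0]
  ]
}}

```text
clock: 28.85
eef_pos: [0.4991, 0.1453, 0.0814]
tool_rot: [0.828, 0.56, 0.001, 0.0]
ft_force: [0.9, -0.9, -0.1]
grip_width: 0.0602
grasp_force: 0.0
```

```bash
python3 caps.py 5
```

```text
pred px [279.38128323 242.37006637] r 13.416419182431623 cap px [277.44019934 246.53986711] [264 233  27  31 602] world [0.4971 0.1483 0.0395]
tcp [0.4995337  0.14540191 0.08180248] move tool xy mm [ 1.8 -3.4 -0. ] down mm 59.8
```

Emit:
{"op": "move_arm", "data": {
  "deltas": [
    [0.7,2,-3,15,0,0,0],
    [0.7,0,0,25,0,0,0],
    [0.7,0,0,14,0,0,0],
    [0.7,0,0,6,0,0,0],
    [0.7,0,0,0,0,0,0],
    [0,0,0,0,0,0,0],
    [0,0,0,0,0,0,0],
    [0,0,0,0,0,0,0],
    [0,0,0,0,0,0,0],
    [0,0,0,0,0,0,0]
  ]
}}

```text
clock: 29.73
eef_pos: [0.4973, 0.1485, 0.0216]
tool_rot: [0.828, 0.56, 0.001, 0.0]
ft_force: [-1.0, -0.2, 5.6]
grip_width: 0.0181
grasp_force: 58.6
```

Emit:
{"op": "move_arm", "data": {
  "deltas": [
    [0,0,0,-8,0,0,0],
    [0,0,0,-15,0,0,0],
    [0,0,0,-30,0,0,0],
    [0,0,0,-35,0,0,0],
    [0,-15,8,-25,0,0,0],
    [0,-25,14,0,0,0,0],
    [0,-36,21,0,0,0,0],
    [0,-36,21,0,0,0,0],
    [0,-36,21,0,0,0,0],
    [0,-36,21,0,0,0,0]
  ]
}}

```text
clock: 30.57
eef_pos: [0.526, -0.0636, 0.1339]
tool_rot: [0.828, 0.561, 0.0, 0.0]
ft_force: [0.8, -0.3, 0.0]
grip_width: 0.018
grasp_force: 58.8
```

Emit:
{"op": "move_arm", "data": {
  "deltas": [
    [0,-36,21,0,0,0,0],
    [0,-36,21,0,0,0,0],
    [0,-36,21,0,0,0,0],
    [0,-36,21,0,0,0,0],
    [0,-36,18,0,0,0,0],
    [0,-26,14,0,0,0,0],
    [0,0,0,20,0,0,0],
    [0,0,0,20,0,0,0],
    [0,0,0,0,0,0,0],
    [0,0,0,0,0,0,0]
  ]
}}

```text
clock: 31.4
eef_pos: [0.5557, -0.2958, 0.092]
tool_rot: [0.828, 0.56, -0.001, -0.002]
ft_force: [0.4, 0.3, 0.5]
grip_width: 0.0179
grasp_force: 58.8
```

Emit:
{"op": "move_arm", "data": {
  "deltas": [
    [0,-1,1,15,0,0,0],
    [0,0,0,25,0,0,0],
    [0,0,0,17,0,0,0],
    [0,0,0,8,0,0,0],
    [0,0,0,3,0,0,0],
    [0,0,0,0,0,0,0],
    [0,0,0,2,0,0,0],
    [0,0,0,0,0,0,0],
    [0,0,0,0,0,0,0]
  ]
}}

```text
clock: 32.15
eef_pos: [0.5583, -0.298, 0.0242]
tool_rot: [0.828, 0.56, 0.0, 0.001]
ft_force: [-0.2, 0.2, 0.9]
grip_width: 0.0176
grasp_force: 58.8
```

Emit:
{"op": "move_arm", "data": {
  "deltas": [
    [0,0,-1,1.5,0,0,0],
    [0,0,0,1,0,0,0],
    [0,0,0,0,0,0,0],
    [0,0,0,0,0,0,0]
  ]
}}

```text
clock: 32.48
eef_pos: [0.557, -0.2975, 0.0216]
tool_rot: [0.828, 0.56, 0.0, 0.001]
ft_force: [-1.6, 0.5, 5.4]
grip_width: 0.0182
grasp_force: 59.4
```

Next: release, rise, and back off toward +y for a full view of the wooden tray.

Emit:
{"op": "move_arm", "data": {
  "deltas": [
    [0.3,0,0,0,0,0,0],
    [0.45,0,0,0,0,0,0],
    [0.6,0,0,0,0,0,0],
    [0.6,0,0,0,0,0,0],
    [0.6,0,0,-10,0,0,0],
    [0.6,0,0,-20,0,0,0],
    [0.6,0,0,-35,0,0,0],
    [0.6,0,0,-35,0,0,0],
    [0.6,0,0,-30,0,0,0],
    [0.6,0,0,-20,0,0,0]
  ]
}}

```text
clock: 33.32
eef_pos: [0.5578, -0.2979, 0.1752]
tool_rot: [0.828, 0.56, 0.001, 0.002]
ft_force: [0.5, 0.1, -0.3]
grip_width: 0.0515
grasp_force: 0.0
```

Emit:
{"op": "move_arm", "data": {
  "deltas": [
    [0.6,0,0,-10,0,0,0],
    [0.6,20,0,0,0,0,0],
    [0.6,0,0,0,0,0,0],
    [0.6,0,0,0,0,0,0],
    [0.6,0,0,0,0,0,0]
  ]
}}

```text
clock: 33.73
eef_pos: [0.5634, -0.2785, 0.1793]
tool_rot: [0.828, 0.56, -0.001, -0.001]
ft_force: [0.0, -0.7, 0.5]
grip_width: 0.0514
grasp_force: 0.0
```

```bash
python3 look.py w9
python3 - <<'E'
from h import *
import pickle
cal=pickle.load(open("w9.pkl","rb"))[0]
b=cv2.GaussianBlur(cv2.imread("pics/w9.png"),(3,3),0).astype(float)
for i in range(5):
    p0=proj("",[.558,-.1215-.044*i,.0385],cal);r=np.linalg.norm(proj("",[.566,-.1215-.044*i,.0385],cal)-p0)
    m=np.zeros((420,560),np.uint8);cv2.circle(m,tuple(int(v) for v in p0),int(1.7*r),1,-1)
    k,l,s,c=cv2.connectedComponentsWithStats(((b[...,2]<50)&(b[...,2]-b[...,0]<22)&(m>0)).astype(np.uint8));j=1+np.argmax(s[1:,4])
    w=onz("",c[j],.0395,cal);print(i+1,np.round(c[j]),s[j][4],"off mm",np.round((w[:2]-[.558,-.1215-.044*i])*1000,1))
E
```

```text
aroma_1_mid 0.81 [186.   8.  28.  35.] 200.2 25.1
panel_tray 0.97 [168.   0. 142. 239.] 238.4 112.9
[ 0.56355344 -0.27898477  0.17960471] [ 8.28466811e-01  5.60037445e-01 -5.52879103e-04 -7.05008193e-04] [-4.59552059e-01  5.28170892e-01  2.75044261e-01  1.31944193e+00
 -2.64638386e-04  1.49317829e+00]
1 [194.  18.] 508 off mm [-2.9 -0.6]
2 [221.  78.] 376 off mm [-1.7 -1.8]
3 [246. 132.] 297 off mm [-0.3 -2.3]
4 [265. 179.] 249 off mm [-0.9 -0.7]
5 [283. 223.] 221 off mm [-1.2  0.4]
```

View pics/w9.png

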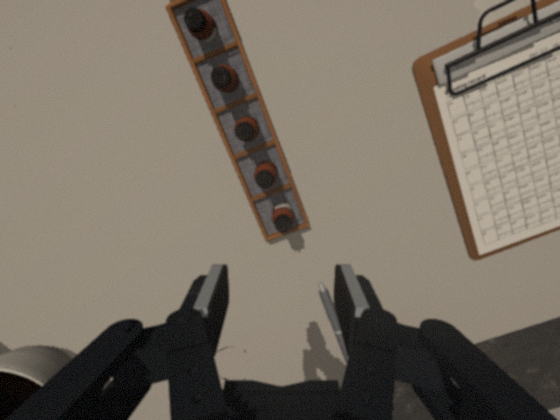

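All five vials stand upright, one per compartment (caps (194,18) to (283,223)), and the pen is undisturbed. One quick numeric check of the tray's far end, then I'll hand in.

Run:
```python
from h import *
import pickle
cal=pickle.load(open("w9.pkl","rb"))[0]
a,b=[onz("",p,.01,cal) for p in((267,241),(309,227))]
c=(a+b)/2+[0,.024,0]; v=onz("",(283,223),.0395,cal)
print(a,b,"comp5",c,"v5 off mm",(v-c)[:2]*1000)
if np.all(np.abs((v-c)[:2])<.009): print(bot.job_done())
```

```text
[ 0.53024458 -0.3194425   0.01      ] [ 0.57505183 -0.32092395  0.01      ] comp5 [ 0.5526482  -0.29618322  0.01      ] v5 off mm [ 3.86034275 -0.87347413]
the job is handed in; nothing more can be done
None
```

All five vials are upright in the wooden tray, one per compartment in the original order from the tab. Each measured within about 4 mm of its compartment centre, and the job was handed in at about 34 s; no verdict was returned.

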